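# Dip the gauge rod into the specimen tube and hold it out level for reading

## Robot

A 6-joint arm with a two-finger parallel gripper is mounted at the origin on a cart in front of the work surface, level with it; the furniture and walls round the work are solid. World frame = base frame: x ahead of the robot, y to its left, z up, the work surface at z = 0. Lengths are in mm, angles in rad, forces in N, time in s.
With the tool pointing down it reaches from about 350 to 875 mm from the base axis. Payload 15.5 kg.
Tool frame: the origin (TCP) lies at the very end of the fingers, on their centre line; the grasp point (between the pads) lies 19 mm behind it; z points along the fingers, y is the line along which they close (so a half turn about z gives the same grasp; the last joint's range is limited). The gripper opens to 85 mm and grips with 20 to 120 N. Pads are 22 mm wide; open, the fingers measure 114 mm over their backs; the gripper's body (76 mm by 85 mm) begins 54 mm behind the grasp point. The pads swing forward as they close: fully open they stand 13 mm farther back than shut.
Start: joints at [-1.319, 0.494, 1.345, -0, 1.302, -0.096], TCP at [213.02, -587.579, 231.277] pointing down, gripper open.
Joint ranges: [-2.91, 2.91], [-0.82, 2.16], [0.22, 2.67], [-1.22, 4.37], [0.12, 2.79], [-3.08, 3.08]. Speed limits (rad/s): [1.89, 1.89, 2.57, 3.01, 3.01, 3.01].

## Interface

Orientations are given as a unit quaternion [w, x, y, z].
In Python, from bench import r gives the robot as it stands. The module is installed in compiled form; this text tells all that it offers.
- The arm moves only by the tool servo_tool, never from a script. Its argument "commands" is one flat list of numbers, 7 for each row, row after row: the opening in per cent of the stroke, from 0 (shut) to 100 (fully open), then the shift along the tool's x, y, z in m, then the turn, a rotation vector about the tool's x, y, z in rad. A call has 1 to 20 rows; each row shifts and turns the commanded pose from where the row before left it, along the tool's axes as they then stand; what a row does not reach is not made up. A row lasts 1/10 s, in which the tool goes at most 50 mm and 8.59 degrees, less where a joint would pass 70% of its speed; a pose out of reach is approached as far as the arm can. A call is refused whole if a number of a shift passes 0.05 or a number of a turn 0.15, either way. A call with a gripper value outside its range is refused whole. The fingers move at their own pace and stop on an object; "force" is the grip in N (left out, the last holds). Time passes only in rows, so rows that do not move let the fingers close. It gives the time, the measured TCP pose, the force, the opening and the grip force at its end, in the units of the state.
- r.get_obs(): the state, without advancing time (a new reading comes with each control period).
- r.grab_frame(name): name is "side" or "top"; returns the picture (420x560x3 uint8, red, green, blue); there is no depth.
- r.camera_params(name): a dict with "intrinsics" (3x3 intrinsics, pixels), "R" (3x3) and "t" (3): a world point X has camera coordinates R X + t. Camera axes: x right, y down, z forward; pixel columns grow to the right and rows downward; lengths in mm; the calibration is good to about 2 mm. A picture is of the moment at which its call begins. camera_params takes no time and is no camera call.
- r.hand_in(): hands the job in; it is judged then, once.
Trained networks look in the newest picture that a camera, given by its name, has taken for a name from the list of things; names that differ only in an ending like _2 or _b are one class to them, and where a whole thing is asked for, a point or a joint stands for the part that bears it (a point fixed in the world has none). Each returns a list of dicts, best first, with "conf" (0 to 1); they miss things now and then, are a little off and sometimes report something else, mostly with a low value. They report only what shows in the picture. A call takes as long as a camera call. They do not tell look-alikes from the thing itself.
- r.recognise(label, camera): "point" ([x, y, z] in mm, in the coordinates of the camera as it stood for that picture, good to about 4 mm: the middle of the surface that is visible of it).
- r.pinpoint(label, camera): "point" ([x, y, z] in mm, in the coordinates of the camera as it stood for that picture, good to about 4 mm: a listed point, or the origin of a listed thing).
The state is a dict: "time": time; "q": joint angles; "dq": joint speeds; "effort": joint torques, N m; "position": TCP position; "eef_rot": TCP orientation; "force": force on the tool from outside, world axes, zero at the start; "wrist_torque": the same for the moment, N m; "grip_width": opening from 0.0 (shut) to 1.0 (fully open); "gripper_force": force on a finger pad.
Only numpy, scipy, OpenCV 4.12 (cv2) and the standard library are available. Lean on these libraries where they do the work, as an engineer would, in place of code of your own. Each camera call takes 0.05 s, during which the arm holds its last target. There are 200 camera calls.

## Task

Push the specimen carrier along its rails until it clicks into the station under the sloping guide tube. Then take the gauge rod from its stand, slide it down through the guide tube until its collar stops against the tube's mouth, draw it out again, and finish holding it level and still in the gripper, its tip about ten centimetres above the middle of the reading plate, touching nothing else. Leave the tin, the ring and the porous stone alone.

Things in the scene. Friction and masses are not known exactly. Their poses are not given: they have to be found in the camera images.
- rig: fixed slide rig: dark base 84 x 290 x 10 mm (y = -205 to +85 mm of its frame), two steel rails along its y, near its +y end an aluminium bracket with the sloping steel guide tube, its highest part (112 mm). Origin on the table, z up. The carrier slides along its +y. A spring plunger housing, 34 mm high, stands at its +x side at y = 0
- guide_mouth (a point): centre of the upper open end of the guide tube, at (0, 69, 98) mm of the rig's frame; here the rod enters and the collar stops. The tube is 40 mm long, 28 mm outside, bore 11 mm; its axis lies in the rig's y-z plane, sloping 25 degrees from horizontal: going in, the rod travels along (0, -0.906, -0.423) in the rig's frame
- seat_point (a point): fixed point on the guide tube's axis 85 mm in from guide_mouth, where the rod's tip comes when the collar has stopped. With the carrier at the station it lies inside the carrier's specimen tube
- carrier (a joint): position of the carrier along the rails in m, growing toward the guide tube (rig's +y): starts at 0 to 0.05, station 0.110, end of travel 0.118. A spring ball between two ridges catches it at the station, drawing it in from 4 mm either side; passing a ridge takes about 6 N, elsewhere 1 N. An aluminium sledge with a sloping specimen tube (bore 15 mm) that then lines up with the guide tube
- push_plate (a point): middle of the carrier's upright push plate, 64 mm above the table: flat aluminium, 44 mm wide across the rails, 12 mm thick along them, top 81 mm above the table; at y = -67 mm of the rig's frame when the carrier is at the station. 30 mm is free on both sides, down to 30 mm above the table. It can be pushed from its -y side or pinched across its thickness
- stand: fixed rod stand: dark base 165 x 50 x 10 mm with two aluminium forks 64 mm high, open at the top, 129 mm apart along its x, at x = -44 and +85 mm; origin on the table surface; the rod lies level in the forks with its tip toward the stand's +x
- rod_grip (a point): middle of the gauge rod's ribbed grip, 55 mm above the table at the start. The rod's axes are given here: x runs along the rod toward the tip, z up as it lies. The grip is a bar 64 mm long (x), 14 mm wide (y), 18 mm high (z). The rod weighs about 0.16 kg and balances about 25 mm from here toward the tip
- rod_collar (a point): centre of the front face of the collar, a steel disc of 24 mm diameter and 8 mm thickness next to the grip, 42 mm from the middle of the grip toward the tip
- rod_tip (a point): tip of the rod, 127 mm from the middle of the grip and 85 mm from the collar's front face; the shaft is 8 mm thick, its last 10 mm taper to 3 mm
- plate_middle (a point): middle of the top of the reading plate, a fixed low aluminium slab 70 x 64 x 8 mm with ruled lines along two opposite edges; top 8 mm above the table
- tin_a: bystander: round moisture tin with a lid, 56 mm across, 36 mm high; origin at the centre of its underside
- cutting_ring_1: bystander: empty steel ring, 69 mm across, 20 mm high; origin at the centre of its underside
- porous_stone_0: bystander: flat round porous stone, 61 mm across, 10 mm high; origin at the centre of its underside
There are look-alikes about, which are no part of the job. What is shaped like the part that bears plate_middle but purple or turquoise is not meant.

How it is judged:
By the outcome, as a careful person would: the job done as asked, in the order asked, and still so for the second after the job is handed in, while the arm keeps its last pose, push and grip.
It also fails if it takes over 70 s, if anything falls off the work surface, if the arm or the gripper's body presses on something with over 40 N, if the wrist force passes 120 N, or if a joint passes its speed limit or range.

## Working session

There is one attempt and no reset: what is moved stays moved. The work goes in short steps, Python scripts to look and compute and a tool call to move; the robot and the scene stay as the last step left them, time stands still between calls to the robot, and variables do not carry over. Pictures are saved under pics/ and viewed, at most 10 in all, crops included, and the job is handed in when it is done.

Besides the shell and the picture viewer there is one more tool, called after "Request:" by a JSON object that holds its "method" and its "body". servo_tool: Moves the arm, as the interface text tells. Its arguments: {"type":"object","properties":{"commands":{"type":"array"},"force":{"type":"number"}},"required":["commands"]}

```bash
mkdir -p pics; cat > h.py <<'E'
import numpy as np, cv2
from bench import r
from scipy.spatial.transform import Rotation as Ro
def grab(c,fn=None):
    im=r.grab_frame(c)
    if fn: cv2.imwrite('pics/'+fn,im[:,:,::-1])
    return im
def w(c,p):
    P=r.camera_params(c); return np.array(P['R']).T@(np.array(p)-np.array(P['t']))
def px(c,X):
    P=r.camera_params(c); q=np.array(P['intrinsics'])@(np.array(P['R'])@np.array(X)+np.array(P['t'])); return q[:2]/q[2]
def pp(l,c,f='pinpoint',n=3):
    for d in getattr(r,f)(l,c)[:n]:
        X=w(c,d['point']); print(c,f[:3],l,round(d['conf'],2),X.round(1),px(c,X).round(0))
def st():
    o=r.get_obs(); R=Ro.from_quat(np.roll(o['eef_rot'],-1)).as_matrix()
    print(o['time'],'pos',np.round(o['position'],1),'F',np.round(o['force'],1),'g',o['grip_width'],o['gripper_force']); print(R.round(3)); return o,R
E
python3 - <<'E'
from h import *
a=grab('side');b=grab('top')
cv2.imwrite('pics/side0.png',a[:,:,::-1]);cv2.imwrite('pics/top0.png',b[:,:,::-1])
st()
for c in('side','top'):
    P=r.camera_params(c);print(c,(-np.array(P['R']).T@np.array(P['t'])).round(0),np.array(P['R'])[2].round(2))
    for l in('rig','guide_mouth','push_plate','stand','rod_grip','rod_collar','rod_tip','plate_middle','tin_a','cutting_ring_1','porous_stone_0'): pp(l,c)
E
```

```text
0.1 pos [ 212.9 -587.3  230.8] F [-0.  -0.   0.2] g 1.0006427256621349 0.0
[[ 0.94   0.341 -0.   ]
 [ 0.341 -0.94   0.001]
 [ 0.    -0.001 -1.   ]]
side [ -79. 1011.  696.] [ 0.42 -0.8  -0.43]
side pin rig 0.61 [ 483.6 -138.4    0.9] [295. 229.]
side pin rig 0.19 [578.6 -90.1  54.4] [260. 213.]
side pin guide_mouth 0.86 [493.8 -71.4  95.7] [282. 209.]
side pin push_plate 0.84 [ 474.3 -301.4   64.2] [320. 191.]
side pin stand 0.63 [6.065e+02 3.610e+01 3.000e-01] [230. 246.]
side pin rod_grip 0.75 [609.2  33.2  51.1] [228. 229.]
side pin rod_collar 0.7 [606.2  31.1   0.8] [231. 245.]
side pin rod_collar 0.52 [ 474.  -299.3   64.2] [320. 191.]
side pin rod_collar 0.47 [596.   -9.6  59.7] [240. 221.]
side pin rod_tip 0.51 [581.8 -89.7  53.7] [259. 213.]
side pin plate_middle 0.47 [ 470.7 -301.5   64.6] [321. 191.]
side pin tin_a 0.86 [426.7 320.5  -3.2] [227. 324.]
side pin cutting_ring_1 0.76 [503.7 260.2  -0.9] [214. 298.]
side pin porous_stone_0 0.83 [423.1 206.2   1.2] [254. 295.]
top [ 446. -112. 1422.] [ 0.07  0.01 -1.  ]
top pin rig 0.97 [ 4.865e+02 -1.406e+02  4.000e-01] [291. 22
[... 166 characters left out ...]
8.]
top pin rod_grip 0.61 [604.9  32.5  51.3] [233. 187.]
top pin rod_collar 0.73 [600.1  -5.5  57.9] [245. 189.]
top pin rod_collar 0.2 [423.  313.4   1.8] [143. 249.]
top pin rod_tip 0.55 [577.6 -94.8  58. ] [275. 196.]
top pin rod_tip 0.35 [424.9 201.2   2.7] [179. 248.]
top pin plate_middle 0.91 [ 618.1 -157.7    2.5] [296. 185.]
top pin plate_middle 0.84 [ 442.1 -562.     8.2] [430. 241.]
top pin plate_middle 0.68 [463.1  52.9   7.7] [227. 235.]
top pin tin_a 0.78 [422.8 316.6   3.1] [142. 249.]
top pin cutting_ring_1 0.74 [ 4.858e+02 -1.410e+02 -2.000e-01] [291. 227.]
top pin cutting_ring_1 0.56 [506.  255.1  -1.2] [162. 222.]
top pin porous_stone_0 0.59 [422.3 204.8   1.8] [178. 249.]
```

View pics/side0.png

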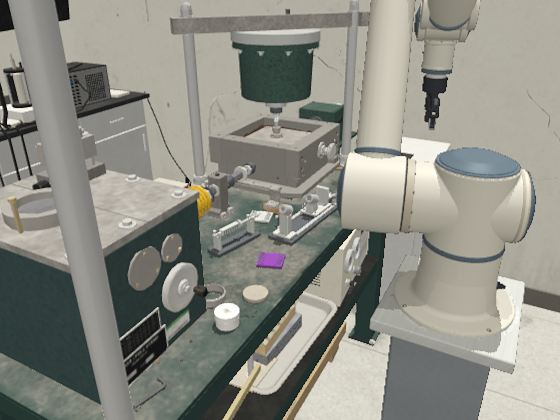

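View pics/top0.png

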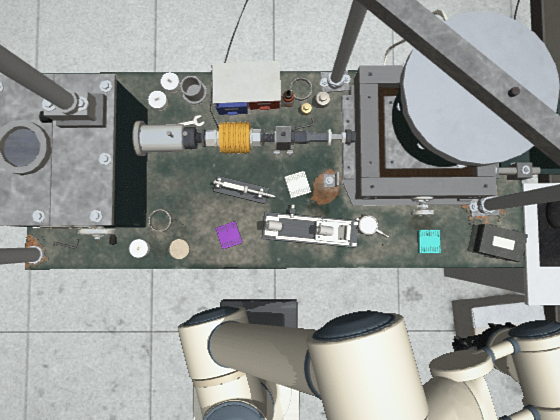

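```bash
python3 - <<'E'
from h import *
b=cv2.imread('pics/top0.png')
cv2.imwrite('pics/c1.png',cv2.resize(b[165:260,205:405],None,fx=4,fy=4,interpolation=cv2.INTER_CUBIC))
E
```

```text
(no output)
```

View pics/c1.png

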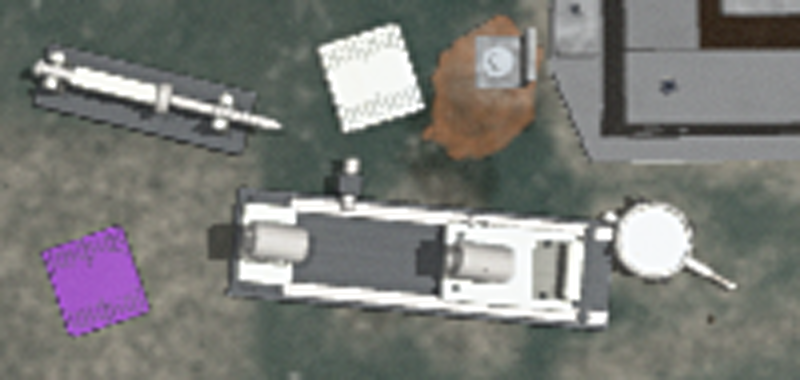

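White plate at (296,185) is the plain aluminium one, hence the reading plate. The purple (228,235) and turquoise (430,241) ones are decoys. The rig is at (291,227), with its push plate at about (349,232), and the rod lies in the stand at (240,188). There is a white round object just beyond the rig at about (367,225), so I'm checking its height.

```bash
cat >> h.py <<'E'
def bp(c,u,z):
    P=r.camera_params(c);R=np.array(P['R']);C=-R.T@np.array(P['t']);d=R.T@np.linalg.inv(np.array(P['intrinsics']))@[u[0],u[1],1]
    return C+d*(z-C[2])/d[2]
E
python3 - <<'E'
from h import *
cs=[bp('top',(205+x/4,165+y/4),10) for x,y in((238,188),(232,297),(605,328),(612,225))]
for k in cs: print(k.round(1))
v=(cs[0]+cs[1]-cs[2]-cs[3])[:2];print('yaw of y',v/np.linalg.norm(v),np.linalg.norm(v)/2)
for z in(0,60,120): X=bp('top',(367,225),z);print(z,X.round(0),px('side',X).round(0))
a=cv2.imread('pics/side0.png')
cv2.imwrite('pics/c2.png',cv2.resize(a[160:270,200:360],None,fx=5,fy=5,interpolation=cv2.INTER_CUBIC))
E
```

```text
[533.1 -60.5  10. ]
[450.  -55.7  10. ]
[ 425.3 -338.9   10. ]
[ 503.5 -345.5   10. ]
yaw of y [0.09525381 0.99545302] 285.40271874437224
0 [ 492. -375.    0.] [323. 199.]
60 [ 490. -363.   60.] [323. 185.]
120 [ 488. -352.  120.] [323. 169.]
```

View pics/c2.png

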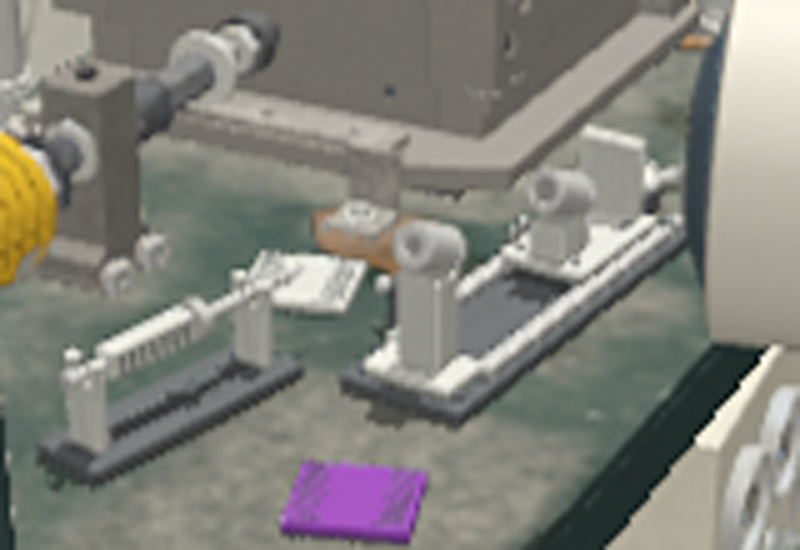

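The round object beyond the rig is low, below 118 mm, so the gripper body clears it. I'm moving above the push plate, with the closing line along the rails.

Request:
{"method": "servo_tool", "body": {"commands": [38, 0, 0, 0, 0, 0, 0.111, 38, 0, 0, 0, 0, 0, 0.111, 38, 0, 0, 0, 0, 0, 0.111, 38, 0, 0, 0, 0, 0, 0.111, 38, 0.0143, -0.0191, 0.004, 0, 0, 0, 38, 0.0143, -0.0191, 0.004, 0, 0, 0, 38, 0.0143, -0.0191, 0.004, 0, 0, 0, 38, 0.0143, -0.0191, 0.004, 0, 0, 0, 38, 0.0143, -0.0191, 0.004, 0, 0, 0, 38, 0.0143, -0.0191, 0.004, 0, 0, 0, 38, 0.0143, -0.0191, 0.004, 0, 0, 0, 38, 0.0143, -0.0191, 0.004, 0, 0, 0, 38, 0.0143, -0.0191, 0.004, 0, 0, 0, 38, 0.0143, -0.0191, 0.004, 0, 0, 0, 38, 0.0143, -0.0191, 0.004, 0, 0, 0, 38, 0.0143, -0.0191, 0.004, 0, 0, 0, 38, 0.0143, -0.0191, 0.004, 0, 0, 0, 38, 0.0143, -0.0191, 0.004, 0, 0, 0, 38, 0.0143, -0.0191, 0.004, 0, 0, 0, 38, 0.0143, -0.0191, 0.004, 0, 0, 0], "force": 40}}

```text
time: 3.2
position: [470.8, -304.6, 167.2]
eef_rot: [0.0, 0.999, -0.048, 0.0]
force: [0.0, -0.8, 1.0]
grip_width: 0.381
gripper_force: 0.0
```

```bash
cat >> h.py <<'E'
def go(X):
    o,R=st(); d=R.T@(np.array(X)-o['position']); print('tool shift mm',d.round(1))
E
python3 - <<'E'
from h import *
a=grab('side');b=grab('top','top1.png')
for c in('side','top'):
    for l in('push_plate','rig'): pp(l,c,n=2)
go([470,-304,48])
print('w tip px',px('side',r.get_obs()['position']),px('top',r.get_obs()['position']))
cv2.imwrite('pics/c3.png',np.vstack([cv2.resize(i[150:250,240:400][:,:,::-1],None,fx=4,fy=3,interpolation=cv2.INTER_CUBIC) for i in(a,b)]))
E
```

```text
side pin push_plate 0.95 [ 467.9 -301.8   62.4] [322. 192.]
side pin rig 0.73 [ 4.823e+02 -1.411e+02  4.000e-01] [296. 229.]
side pin rig 0.35 [6.083e+02 3.300e+01 2.000e-01] [230. 245.]
top pin push_plate 0.78 [ 466.9 -303.3   65.6] [347. 233.]
top pin push_plate 0.34 [ 4.230e+02  2.044e+02 -1.000e-01] [178. 248.]
top pin rig 0.71 [ 485.6 -139.2    2.7] [290. 228.]
top pin rig 0.49 [489.2 -72.8  95.7] [268. 225.]
3.5 pos [ 469.8 -305.9  167.4] F [-0.  -0.7 -0.4] g 0.3803492698040115 0.0
[[ 0.995 -0.096  0.   ]
 [-0.096 -0.995 -0.   ]
 [ 0.     0.    -1.   ]]
tool shift mm [  0.   -2.  119.4]
w tip px [323.1985252  160.71995182] [353.14457908 231.35294304]
```

View pics/c3.png

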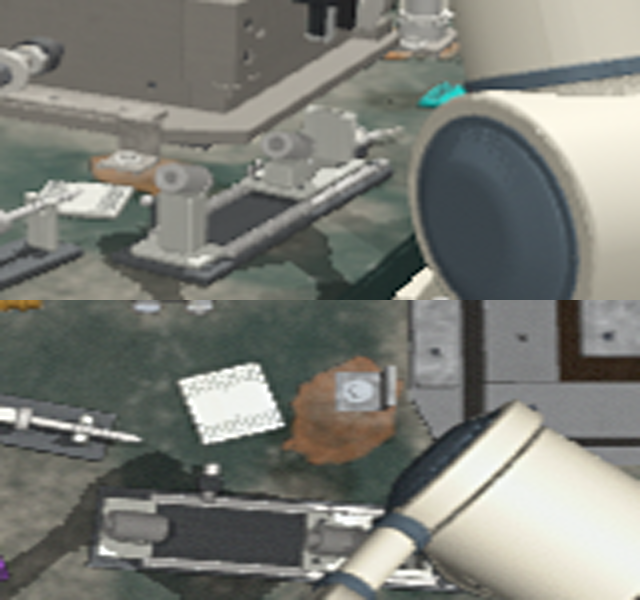

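The fingers hang over the push plate. I'm lowering astride it and then closing.

Request:
{"method": "servo_tool", "body": {"commands": [38, 0, -0.003, 0.02, 0, 0, 0, 38, 0, 0, 0.02, 0, 0, 0, 38, 0, 0, 0.02, 0, 0, 0, 38, 0, 0, 0.015, 0, 0, 0, 38, 0, 0, 0.01, 0, 0, 0, 38, 0, 0, 0.01, 0, 0, 0, 38, 0, 0, 0.01, 0, 0, 0, 38, 0, 0, 0.01, 0, 0, 0, 38, 0, 0, 0.004, 0, 0, 0, 0, 0, 0, 0, 0, 0, 0, 0, 0, 0, 0, 0, 0, 0, 0, 0, 0, 0, 0, 0, 0, 0, 0, 0, 0, 0, 0, 0], "force": 30}}

```text
time: 4.8
position: [470.4, -302.4, 48.3]
eef_rot: [0.0, 0.999, -0.048, 0.0]
force: [0.2, -0.9, -8.0]
grip_width: 0.136
gripper_force: 32.1
```

The plate is pinched at a width of about 12 mm. I'm driving 88 mm toward the station.

Request:
{"method": "servo_tool", "body": {"commands": [0, 0, -0.01, 0, 0, 0, 0, 0, 0, -0.01, 0, 0, 0, 0, 0, 0, -0.01, 0, 0, 0, 0, 0, 0, -0.01, 0, 0, 0, 0, 0, 0, -0.01, 0, 0, 0, 0, 0, 0, -0.01, 0, 0, 0, 0, 0, 0, -0.01, 0, 0, 0, 0, 0, 0, -0.01, 0, 0, 0, 0, 0, 0, -0.006, 0, 0, 0, 0, 0, 0, 0, 0, 0, 0, 0]}}

```text
time: 5.8
position: [478.9, -216.1, 48.4]
eef_rot: [0.0, 0.999, -0.048, 0.0]
force: [2.4, -2.0, -8.1]
grip_width: 0.132
gripper_force: 32.0
```

Request:
{"method": "servo_tool", "body": {"commands": [0, 0, -0.002, 0, 0, 0, 0, 0, 0, 0, 0, 0, 0, 0]}}

```text
time: 6.0
position: [479.0, -214.9, 48.3]
eef_rot: [0.0, 0.999, -0.048, 0.0]
force: [2.6, -2.1, -7.3]
grip_width: 0.139
gripper_force: 32.2
```

Request:
{"method": "servo_tool", "body": {"commands": [0, 0, -0.002, 0, 0, 0, 0, 0, 0, 0, 0, 0, 0, 0]}}

```text
time: 6.2
position: [479.2, -212.8, 48.3]
eef_rot: [0.0, 0.999, -0.048, 0.0]
force: [1.9, -1.4, -5.0]
grip_width: 0.134
gripper_force: 32.4
```

Request:
{"method": "servo_tool", "body": {"commands": [0, 0, -0.002, 0, 0, 0, 0, 0, 0, 0, 0, 0, 0, 0]}}

```text
time: 6.4
position: [479.4, -210.6, 48.3]
eef_rot: [-0.0, 0.999, -0.048, 0.0]
force: [5.4, 1.4, -5.6]
grip_width: 0.134
gripper_force: 32.2
```

Request:
{"method": "servo_tool", "body": {"commands": [0, 0, -0.002, 0, 0, 0, 0, 0, 0, 0, 0, 0, 0, 0]}}

```text
time: 6.6
position: [479.6, -208.4, 48.3]
eef_rot: [-0.0, 0.999, -0.048, 0.0]
force: [5.6, 2.2, -3.9]
grip_width: 0.136
gripper_force: 32.6
```

Request:
{"method": "servo_tool", "body": {"commands": [0, 0, -0.001, 0, 0, 0, 0, 0, 0, 0, 0, 0, 0, 0]}}

```text
time: 6.8
position: [479.7, -207.4, 48.3]
eef_rot: [-0.0, 0.999, -0.048, 0.0]
force: [6.5, 2.4, -4.9]
grip_width: 0.139
gripper_force: 32.5
```

Request:
{"method": "servo_tool", "body": {"commands": [0, 0, -0.001, 0, 0, 0, 0, 0, 0, 0, 0, 0, 0, 0]}}

```text
time: 7.0
position: [479.8, -206.5, 48.3]
eef_rot: [-0.0, 0.999, -0.048, 0.0]
force: [5.9, 3.8, -5.6]
grip_width: 0.135
gripper_force: 32.3
```

Request:
{"method": "servo_tool", "body": {"commands": [0, 0, -0.001, 0, 0, 0, 0, 0, 0, 0, 0, 0, 0, 0]}}

```text
time: 7.2
position: [480.0, -205.4, 48.3]
eef_rot: [-0.0, 0.999, -0.048, 0.0]
force: [6.0, 4.0, -5.6]
grip_width: 0.136
gripper_force: 32.5
```

Request:
{"method": "servo_tool", "body": {"commands": [0, 0, -0.001, 0, 0, 0, 0, 0, 0, 0, 0, 0, 0, 0]}}

```text
time: 7.4
position: [480.0, -204.6, 48.3]
eef_rot: [-0.0, 0.999, -0.048, 0.0]
force: [4.8, 1.7, -5.8]
grip_width: 0.133
gripper_force: 32.4
```

Request:
{"method": "servo_tool", "body": {"commands": [0, 0, -0.001, 0, 0, 0, 0, 0, 0, 0, 0, 0, 0, 0]}}

```text
time: 7.6
position: [480.1, -203.9, 48.3]
eef_rot: [0.0, 0.999, -0.048, 0.0]
force: [4.7, -1.8, -7.4]
grip_width: 0.136
gripper_force: 32.3
```

```bash
python3 - <<'E'
from h import *
grab('side');grab('top')
for c in('side','top'):
    for l in('push_plate','rig','guide_mouth'): pp(l,c,n=2)
st()
E
```

```text
side pin push_plate 0.84 [ 481.6 -201.4   64.7] [305. 202.]
side pin push_plate 0.33 [491.7 -69.   94.2] [282. 210.]
side pin rig 0.82 [ 487.1 -139.5    2. ] [294. 228.]
side pin rig 0.55 [423.2 204.2  -4.7] [255. 296.]
side pin guide_mouth 0.95 [490.9 -66.4  94.8] [282. 210.]
top pin rig 0.8 [ 485.5 -139.7    2.7] [290. 228.]
top pin guide_mouth 0.62 [490.3 -72.2  95.3] [268. 225.]
8.0 pos [ 480.1 -203.9   48.3] F [ 3.9 -1.5 -6.6] g 0.13985050221071327 32.39529311656952
[[ 0.995 -0.096  0.   ]
 [-0.096 -0.995 -0.   ]
 [ 0.     0.    -1.   ]]
```

Request:
{"method": "servo_tool", "body": {"commands": [0, 0, -0.001, 0, 0, 0, 0, 0, 0, 0, 0, 0, 0, 0]}}

```text
time: 8.2
position: [480.1, -203.2, 48.3]
eef_rot: [0.0, 0.999, -0.048, 0.0]
force: [3.0, -5.5, -6.0]
grip_width: 0.134
gripper_force: 32.3
```

Request:
{"method": "servo_tool", "body": {"commands": [0, 0, 0.001, 0, 0, 0, 0, 0, 0, 0, 0, 0, 0, 0]}}

```text
time: 8.4
position: [480.1, -204.1, 48.3]
eef_rot: [0.0, 0.999, -0.048, 0.0]
force: [4.1, -2.0, -4.4]
grip_width: 0.137
gripper_force: 32.4
```

Request:
{"method": "servo_tool", "body": {"commands": [0, 0, 0.001, 0, 0, 0, 0, 0, 0, 0, 0, 0, 0, 0]}}

```text
time: 8.6
position: [480.0, -204.8, 48.3]
eef_rot: [-0.0, 0.999, -0.048, 0.0]
force: [6.0, 0.3, -5.0]
grip_width: 0.139
gripper_force: 32.5
```

Request:
{"method": "servo_tool", "body": {"commands": [38, 0, 0, 0, 0, 0, 0, 38, 0, 0, 0, 0, 0, 0, 38, 0, 0, 0, 0, 0, 0, 38, 0, 0, -0.01, 0, 0, 0, 38, 0, 0, -0.02, 0, 0, 0, 38, 0, 0, -0.03, 0, 0, 0, 38, 0, 0, -0.03, 0, 0, 0, 38, 0, 0, -0.03, 0, 0, 0, 38, 0, 0, 0, 0, 0, 0]}}

```text
time: 9.5
position: [481.3, -205.7, 172.5]
eef_rot: [0.001, 0.999, -0.048, 0.003]
force: [0.6, -0.2, -0.6]
grip_width: 0.382
gripper_force: 0.0
```

```bash
python3 - <<'E'
from h import *
o,R=st();print(np.round(o['q'],3))
grab('side');grab('top')
for c in('side','top'):
    for l in('push_plate','rod_grip','rod_tip','rod_collar','stand','plate_middle'): pp(l,c,n=2)
    print(px(c,[478,-204.5,64]).round(1))
E
```

```text
9.5 pos [ 481.3 -205.7  172.5] F [ 0.6 -0.2 -0.6] g 0.38190456852787197 0.0
[[ 0.995 -0.096  0.005]
 [-0.096 -0.995 -0.003]
 [ 0.006  0.003 -1.   ]]
[-0.518  0.42   1.672 -0.     1.043  1.149]
side pin push_plate 0.81 [ 481.9 -201.3   65.7] [305. 202.]
side pin rod_grip 0.75 [609.2  32.7  50.2] [228. 229.]
side pin rod_tip 0.48 [576.2 -87.4  50.9] [260. 215.]
side pin rod_collar 0.73 [594.4  -9.6  53.6] [241. 223.]
side pin stand 0.76 [6.072e+02 3.710e+01 2.000e-01] [229. 246.]
side pin stand 0.17 [489.6 -69.9  94.8] [283. 210.]
side pin plate_middle 0.65 [ 615.8 -158.4    4.7] [261. 216.]
side pin plate_middle 0.6 [460.6  52.2   4.4] [272. 260.]
[306.6 202.1]
top pin rod_grip 0.74 [609.9  29.8  54.4] [234. 185.]
top pin rod_tip 0.55 [573.9 -91.3  55.9] [274. 197.]
top pin rod_collar 0.61 [596.3  -5.5  55.1] [245. 190.]
top pin stand 0.96 [6.069e+02 3.190e+01 1.000e-01] [235. 189.]
top pin stand 0.3 [577.1 -91.1  58. ] [274. 196.]
top pin plate_middle 0.81 [ 446.  -561.6    9.7] [430. 240.]
top pin plate_middle 0.74 [ 617.6 -162.4    3.9] [298. 185.]
[313.  229.4]
```

```bash
python3 - <<'E'
from h import *
b=r.grab_frame('top').astype(int)
# bright rod pixels in stand area
m=(b.min(2)>150).astype(np.uint8); M=np.zeros_like(m);M[175:204,210:282]=m[175:204,210:282]
n,l,s,c=cv2.connectedComponentsWithStats(M,connectivity=8);k=1+s[1:,4].argmax();print(s[k])
ys,xs=np.where(l==k);P=np.array([bp('top',(x,y),60)[:2] for x,y in zip(xs,ys)])
v=cv2.fitLine(P.astype(np.float32),cv2.DIST_HUBER,0,.01,.01).ravel();print(v,np.degrees(np.arctan2(v[1],v[0])))
print(P[xs.argmin()],P[xs.argmax()])
go([608,32,140])
E
```

```text
[214 178  61  19 223]
[2.482851e-01 9.686870e-01 6.015777e+02 4.025384e+00] 75.62394
[622.9187914   87.32855738] [577.29797278 -90.50699039]
10.25 pos [ 479.8 -204.8  168.2] F [-0.8  0.2  0.1] g 0.37600129575762636 0.0
[[ 0.995 -0.096 -0.   ]
 [-0.096 -0.995  0.   ]
 [-0.    -0.    -1.   ]]
tool shift mm [ 104.9 -248.    28.2]
```

Request:
{"method": "servo_tool", "body": {"commands": [50, 0, 0, 0, 0, 0, -0.1416, 50, 0, 0, 0, 0, 0, -0.1416, 50, 0, 0, 0, 0, 0, -0.1416, 50, 0, 0, 0, 0, 0, -0.1416, 50, 0, 0, 0, 0, 0, -0.1416, 50, 0, 0, 0, 0, 0, -0.1416, 50, 0, 0, 0, 0, 0, -0.1416, 50, 0, 0, 0, 0, 0, -0.1416, 50, 0, 0, 0, 0, 0, -0.1416, 50, 0, 0, 0, 0, 0, -0.1416, 50, 0.0262, 0.0066, 0.0028, 0, 0, 0, 50, 0.0262, 0.0066, 0.0028, 0, 0, 0, 50, 0.0262, 0.0066, 0.0028, 0, 0, 0, 50, 0.0262, 0.0066, 0.0028, 0, 0, 0, 50, 0.0262, 0.0066, 0.0028, 0, 0, 0, 50, 0.0262, 0.0066, 0.0028, 0, 0, 0, 50, 0.0262, 0.0066, 0.0028, 0, 0, 0, 50, 0.0262, 0.0066, 0.0028, 0, 0, 0, 50, 0.0262, 0.0066, 0.0028, 0, 0, 0, 50, 0.0262, 0.0066, 0.0028, 0, 0, 0]}}

```text
time: 12.25
position: [609.2, 33.6, 140.1]
eef_rot: [-0.0, 0.79, 0.613, -0.0]
force: [0.8, -0.6, -0.6]
grip_width: 0.501
gripper_force: 0.0
```

```bash
python3 - <<'E'
from h import *
grab('side');grab('top')
for l in('rod_grip','rod_tip','rod_collar'): pp(l,'side',n=1)
go([608.8,32.5,36]);print(np.round(r.get_obs()['q'],2))
E
```

```text
side pin rod_grip 0.63 [609.9  34.4  55. ] [228. 228.]
side pin rod_tip 0.82 [576.9 -88.3  51.4] [260. 214.]
side pin rod_collar 0.7 [594.4  -9.4  55. ] [241. 223.]
12.5 pos [608.5  32.3 140.2] F [-0.   0.3  0.4] g 0.5011915148980736 0.0
[[ 0.248  0.969 -0.   ]
 [ 0.969 -0.248 -0.   ]
 [-0.    -0.    -1.   ]]
tool shift mm [  0.3   0.3 104.2]
[-0.04  0.57  1.49 -0.    1.09  0.21]
```

Request:
{"method": "servo_tool", "body": {"commands": [50, 0, 0, 0.02, 0, 0, 0, 50, 0, 0, 0.02, 0, 0, 0, 50, 0, 0, 0.02, 0, 0, 0, 50, 0, 0, 0.015, 0, 0, 0, 50, 0, 0, 0.012, 0, 0, 0, 50, 0, 0, 0.01, 0, 0, 0, 50, 0, 0, 0.007, 0, 0, 0, 50, 0, 0, 0, 0, 0, 0, 0, 0, 0, 0, 0, 0, 0, 0, 0, 0, 0, 0, 0, 0, 0, 0, 0, 0, 0, 0, 0, 0, 0, 0, 0, 0, 0, 0, 0, 0, 0, 0, 0, 0, 0], "force": 80}}

```text
time: 13.8
position: [609.2, 32.6, 36.9]
eef_rot: [0.0, 0.79, 0.613, 0.0]
force: [-1.3, -0.2, 6.8]
grip_width: 0.148
gripper_force: 78.1
```

Gripped. I'm lifting, then yawing into the rig's plane and pitching the tip down 25°.

Request:
{"method": "servo_tool", "body": {"commands": [0, 0, 0, -0.01, 0, 0, 0, 0, 0, 0, -0.02, 0, 0, 0, 0, 0, 0, -0.03, 0, 0, 0, 0, 0, 0, -0.03, 0, 0, 0, 0, 0, 0, -0.03, 0, 0, 0, 0, 0, 0, -0.03, 0, 0, 0, 0, 0, 0, 0, 0, 0, -0.0775, 0, 0, 0, 0, 0, 0, -0.0775, 0, 0, 0, 0, 0, 0.109, 0, 0, 0, 0, 0, 0, 0.109, 0, 0, 0, 0, 0, 0, 0.109, 0, 0, 0, 0, 0, 0, 0.109, 0, 0, 0, 0, 0, 0, 0, 0]}}

```text
time: 15.1
position: [608.4, 30.6, 185.9]
eef_rot: [-0.147, 0.724, 0.655, 0.161]
force: [-0.1, -0.6, -2.5]
grip_width: 0.147
gripper_force: 78.2
```

```bash
cat >> h.py <<'E'
a=np.array([-.0864,-.9021,-.4226]);M=np.array([491.5,-69.5,98.])
def rod(L=127):
    o=r.get_obs();R=Ro.from_quat(np.roll(o['eef_rot'],-1)).as_matrix();g=np.array(o['position'])-18.5*R[:,2];return g,g-L*R[:,0],R,o
E
python3 - <<'E'
from h import *
grab('side','side3.png');grab('top','top3.png')
st();g,t,R,o=rod();print('q',np.round(o['q'],2),'-x',-R[:,0].round(4),'want',a)
print('grip,tip,collar',g.round(1),t.round(1),(g-42*R[:,0]).round(1))
for c in('side','top'):
    for l in('rod_grip','rod_tip','rod_collar'): pp(l,c,n=1)
for off in(60,20): print('tip',off,'off: tool shift',(R.T@(M-a*off-t)).round(1))
E
```

```text
15.2 pos [608.7  31.9 186.3] F [-0.2  0.3 -2.1] g 0.14545635603059998 78.15669178962708
[[ 0.088  0.995  0.04 ]
 [ 0.903 -0.097  0.418]
 [ 0.42  -0.001 -0.907]]
q [-0.28  0.55  1.48  0.45  1.23 -0.36] -x [-0.0882 -0.9031 -0.4202] want [-0.0864 -0.9021 -0.4226]
grip,tip,collar [607.9  24.2 203.1] [596.7 -90.5 149.8] [604.2 -13.7 185.5]
side pin rod_grip 0.58 [606.6  24.2 197.6] [228. 180.]
side pin rod_tip 0.44 [598.6 -89.9 151. ] [253. 182.]
side pin rod_collar 0.52 [602.8 -19.  185.2] [238. 179.]
top pin rod_grip 0.68 [607.6  23.7 201.6] [230. 180.]
tip 60 off: tool shift [  47.9 -106.8   51.4]
tip 20 off: tool shift [   7.9 -106.7   51.5]
```

Request:
{"method": "servo_tool", "body": {"commands": [0, 0.008, -0.0178, 0, 0, 0, 0, 0, 0.008, -0.0178, 0, 0, 0, 0, 0, 0.008, -0.0178, 0, 0, 0, 0, 0, 0.008, -0.0178, 0, 0, 0, 0, 0, 0.008, -0.0178, 0, 0, 0, 0, 0, 0.008, -0.0178, 0, 0, 0, 0, 0, 0, 0, 0.017, 0, 0, 0, 0, 0, 0, 0.017, 0, 0, 0, 0, 0, 0, 0.017, 0, 0, 0, 0, -0.01, 0, 0, 0, 0, 0, 0, -0.01, 0, 0, 0, 0, 0, 0, -0.01, 0, 0, 0, 0, 0, 0, -0.01, 0, 0, 0, 0, 0, 0, 0, 0, 0, 0, 0, 0, 0, 0, 0, 0, 0, 0]}}

```text
invalid input at $.commands: expected a multiple of 7 numbers
```

```bash
python3 - <<'E'
from h import *
A=grab('side');B=grab('top')
st();g,t,R,o=rod();print('tip',t.round(1),'dir',-R[:,0].round(4))
for c in('side','top'):
    for l in('guide_mouth','rod_tip','rod_collar','push_plate'): pp(l,c,n=1)
    print(c,'pred tip px',px(c,t).round(1),'mouth px',px(c,M).round(1))
print('tip->mouth tool shift',(R.T@(M-t)).round(1))
s=A[185:245,250:330];u=B[200:260,230:310]
cv2.imwrite('pics/c4.png',np.hstack([cv2.resize(i[:,:,::-1],None,fx=5,fy=5,interpolation=cv2.INTER_CUBIC) for i in(s,u)]))
E
```

```text
15.6 pos [608.8  33.1 186.4] F [-0.4  0.2 -1.6] g 0.14720772096568516 78.15838694572449
[[ 0.086  0.995  0.04 ]
 [ 0.903 -0.095  0.42 ]
 [ 0.422  0.    -0.907]]
tip [597.1 -89.3 149.6] dir [-0.0859 -0.9026 -0.4218]
side pin guide_mouth 0.91 [492.2 -69.9  95.7] [282. 209.]
side pin rod_tip 0.52 [597.3 -88.7 148.1] [253. 183.]
side pin rod_collar 0.58 [ 617.4 -160.9    5.2] [261. 215.]
side pin push_plate 0.63 [ 481.8 -204.1   65.4] [305. 202.]
side pred tip px [253.3 182.6] mouth px [282.3 208.4]
top pin guide_mouth 0.82 [487.7 -72.   95.2] [267. 226.]
top pin push_plate 0.57 [ 478.  -207.8   68.8] [314. 229.]
top pred tip px [273.  185.7] mouth px [266.6 224.6]
tip->mouth tool shift [ -13.  -107.1   50.9]
```

View pics/c4.png

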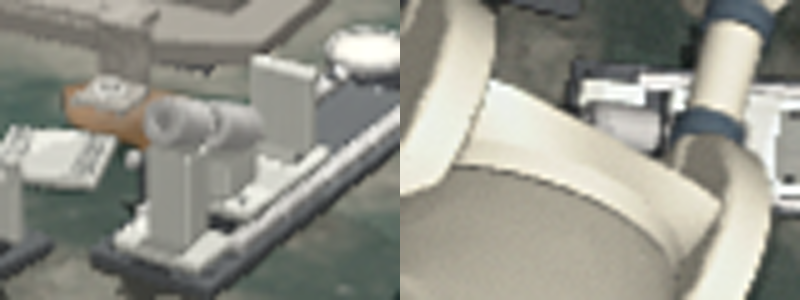

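The last call was malformed and nothing moved. The picture shows the carrier tube lined up behind the guide tube, with the mouth at about (282,209) in the side view. I'm sending the move again.

Request:
{"method": "servo_tool", "body": {"commands": [0, 0.008, -0.0178, 0, 0, 0, 0, 0, 0.008, -0.0178, 0, 0, 0, 0, 0, 0.008, -0.0178, 0, 0, 0, 0, 0, 0.008, -0.0178, 0, 0, 0, 0, 0, 0.008, -0.0178, 0, 0, 0, 0, 0, 0.008, -0.0178, 0, 0, 0, 0, 0, 0, 0, 0.017, 0, 0, 0, 0, 0, 0, 0.017, 0, 0, 0, 0, 0, 0, 0.017, 0, 0, 0, 0, -0.01, 0, 0, 0, 0, 0, 0, -0.01, 0, 0, 0, 0, 0, 0, -0.01, 0, 0, 0, 0, 0, 0, -0.01, 0, 0, 0, 0, 0, 0, 0, 0, 0, 0, 0, 0]}}

```text
time: 17.4
position: [505.4, 69.9, 143.2]
eef_rot: [-0.145, 0.723, 0.656, 0.16]
force: [0.5, 0.3, -2.5]
grip_width: 0.142
gripper_force: 78.3
```

```bash
python3 - <<'E'
from h import *
A=grab('side');B=grab('top')
st();g,t,R,o=rod();print('tip',t.round(1),'dir',-R[:,0].round(4))
for c in('side','top'):
    for l in('guide_mouth','rod_tip','rod_collar','push_plate'): pp(l,c,n=1)
    print(c,'pred tip px',px(c,t).round(1),'mouth px',px(c,M).round(1))
print('tip->mouth tool shift',(R.T@(M-t)).round(1))
s=A[185:245,250:330];u=B[200:260,230:310]
cv2.imwrite('pics/c5.png',np.hstack([cv2.resize(i[:,:,::-1],None,fx=5,fy=5,interpolation=cv2.INTER_CUBIC) for i in(s,u)]))
E
```

```text
17.5 pos [505.4  71.  143.6] F [-0.3 -0.4 -2.2] g 0.15116678622052307 78.2621705532074
[[ 0.088  0.995  0.041]
 [ 0.902 -0.097  0.42 ]
 [ 0.422  0.    -0.906]]
tip [493.5 -51.3 106.7] dir [-0.0878 -0.9021 -0.4224]
side pin guide_mouth 0.58 [490.8 -66.7  97.3] [282. 209.]
side pin rod_tip 0.56 [496.5 -52.3 105.6] [278. 208.]
side pin rod_collar 0.54 [498.2  21.8 143.1] [264. 206.]
side pin push_plate 0.6 [ 477.8 -203.9   63. ] [307. 203.]
side pred tip px [278.6 208. ] mouth px [282.3 208.4]
top pin rod_collar 0.48 [ 615.2 -158.9    7.6] [296. 185.]
top pin push_plate 0.83 [ 478.5 -209.3   65.4] [315. 229.]
top pred tip px [260.1 223.8] mouth px [266.6 224.6]
tip->mouth tool shift [-20.2  -0.3   0.2]
```

View pics/c5.png

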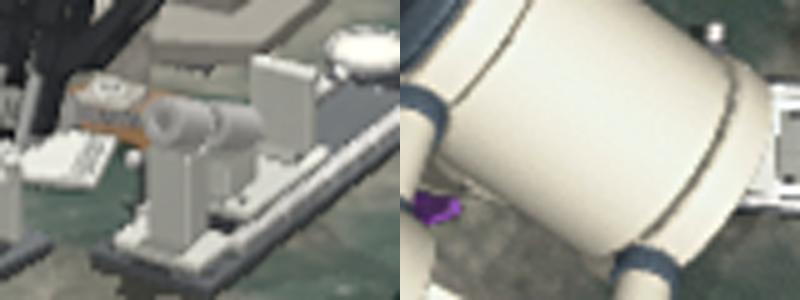

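```bash
python3 - <<'E'
from h import *
A=grab('side')
g,t,R,o=rod()
for n,X in(('tcp',o['position']),('grip',g),('collar',g-42*R[:,0]),('tip',t),('butt',g+40*R[:,0])): print(n,px('side',X).round(1))
cv2.imwrite('pics/c6.png',cv2.resize(A[150:250,215:315][:,:,::-1],None,fx=6,fy=6,interpolation=cv2.INTER_CUBIC))
E
```

```text
tcp [252.  212.9]
grip [253.6 205.9]
collar [262.3 206.7]
tip [278.5 208.1]
butt [244.8 205.1]
```

View pics/c6.png

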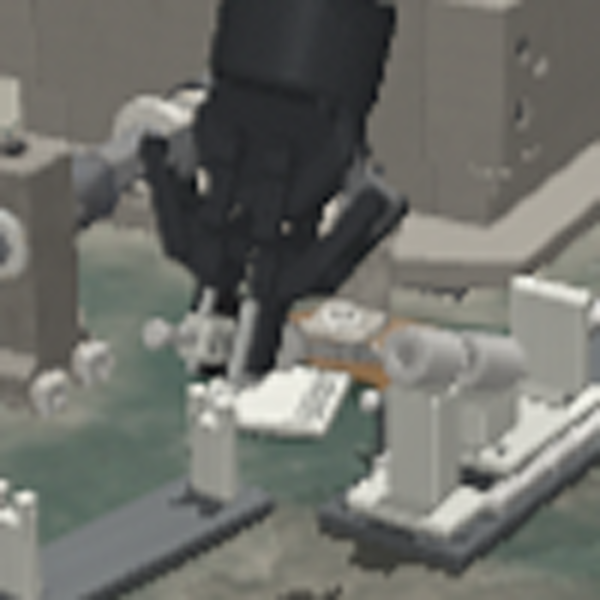

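The grey shaft shows at crop row 345, with its tip at about (279,208) just before the mouth at (283,209). That matches the prediction, so I'm inserting gently.

Request:
{"method": "servo_tool", "body": {"commands": [0, -0.005, 0, 0, 0, 0, 0, 0, -0.005, 0, 0, 0, 0, 0, 0, -0.005, 0, 0, 0, 0, 0, 0, -0.004, 0, 0, 0, 0, 0, 0, -0.004, 0, 0, 0, 0, 0, 0, -0.004, 0, 0, 0, 0, 0, 0, 0, 0, 0, 0, 0, 0]}}

```text
time: 18.65
position: [502.9, 46.6, 131.8]
eef_rot: [-0.145, 0.723, 0.656, 0.16]
force: [1.2, 0.6, -2.2]
grip_width: 0.15
gripper_force: 78.3
```

Request:
{"method": "servo_tool", "body": {"commands": [0, -0.004, 0, 0, 0, 0, 0, 0, -0.004, 0, 0, 0, 0, 0, 0, -0.004, 0, 0, 0, 0, 0, 0, 0, 0, 0, 0, 0, 0]}}

```text
time: 19.05
position: [501.8, 35.9, 126.7]
eef_rot: [-0.145, 0.723, 0.656, 0.16]
force: [-0.1, -0.4, -2.2]
grip_width: 0.151
gripper_force: 78.3
```

Request:
{"method": "servo_tool", "body": {"commands": [0, -0.005, 0, 0, 0, 0, 0, 0, -0.005, 0, 0, 0, 0, 0, 0, -0.005, 0, 0, 0, 0, 0, 0, -0.005, 0, 0, 0, 0, 0, 0, 0, 0, 0, 0, 0, 0]}}

```text
time: 19.55
position: [500.1, 17.6, 118.2]
eef_rot: [-0.145, 0.723, 0.656, 0.16]
force: [-0.1, 0.5, -2.0]
grip_width: 0.148
gripper_force: 78.3
```

Request:
{"method": "servo_tool", "body": {"commands": [0, -0.005, 0, 0, 0, 0, 0, 0, -0.005, 0, 0, 0, 0, 0, 0, -0.005, 0, 0, 0, 0, 0, 0, -0.005, 0, 0, 0, 0, 0, 0, 0, 0, 0, 0, 0, 0]}}

```text
time: 20.05
position: [498.4, -0.4, 109.8]
eef_rot: [-0.145, 0.723, 0.656, 0.16]
force: [-0.2, -0.4, -1.8]
grip_width: 0.152
gripper_force: 78.3
```

Request:
{"method": "servo_tool", "body": {"commands": [0, -0.005, 0, 0, 0, 0, 0, 0, -0.005, 0, 0, 0, 0, 0, 0, -0.005, 0, 0, 0, 0, 0, 0, 0, 0, 0, 0, 0, 0]}}

```text
time: 20.45
position: [497.1, -14.0, 103.5]
eef_rot: [-0.145, 0.723, 0.656, 0.16]
force: [-0.8, -0.2, -1.5]
grip_width: 0.145
gripper_force: 78.3
```

Request:
{"method": "servo_tool", "body": {"commands": [0, -0.003, 0, 0, 0, 0, 0, 0, -0.003, 0, 0, 0, 0, 0, 0, 0, 0, 0, 0, 0, 0]}}

```text
time: 20.75
position: [496.6, -19.0, 101.1]
eef_rot: [-0.145, 0.723, 0.656, 0.16]
force: [-0.5, 0.2, -2.4]
grip_width: 0.15
gripper_force: 78.3
```

Request:
{"method": "servo_tool", "body": {"commands": [0, -0.002, 0, 0, 0, 0, 0, 0, 0, 0, 0, 0, 0, 0]}}

```text
time: 20.95
position: [496.4, -20.7, 100.3]
eef_rot: [-0.145, 0.723, 0.656, 0.16]
force: [-0.2, -0.5, -1.8]
grip_width: 0.15
gripper_force: 78.3
```

Request:
{"method": "servo_tool", "body": {"commands": [0, -0.001, 0, 0, 0, 0, 0, 0, 0, 0, 0, 0, 0, 0]}}

```text
time: 21.15
position: [496.3, -21.5, 99.9]
eef_rot: [-0.145, 0.723, 0.656, 0.16]
force: [-0.6, -0.2, -1.7]
grip_width: 0.144
gripper_force: 78.3
```

Request:
{"method": "servo_tool", "body": {"commands": [0, -0.001, 0, 0, 0, 0, 0, 0, 0, 0, 0, 0, 0, 0]}}

```text
time: 21.35
position: [496.2, -22.4, 99.5]
eef_rot: [-0.145, 0.723, 0.656, 0.16]
force: [0.0, 0.1, -2.1]
grip_width: 0.146
gripper_force: 78.3
```

Request:
{"method": "servo_tool", "body": {"commands": [0, -0.001, 0, 0, 0, 0, 0, 0, 0, 0, 0, 0, 0, 0]}}

```text
time: 21.55
position: [496.1, -22.7, 99.4]
eef_rot: [-0.146, 0.723, 0.656, 0.161]
force: [2.8, 6.3, 2.1]
grip_width: 0.144
gripper_force: 78.5
```

Request:
{"method": "servo_tool", "body": {"commands": [0, -0.001, 0, 0, 0, 0, 0, 0, 0, 0, 0, 0, 0, 0]}}

```text
time: 21.75
position: [496.1, -22.7, 99.3]
eef_rot: [-0.146, 0.722, 0.656, 0.161]
force: [3.6, 14.9, 8.7]
grip_width: 0.148
gripper_force: 78.7
```

Request:
{"method": "servo_tool", "body": {"commands": [0, -0.001, 0, 0, 0, 0, 0, 0, 0, 0, 0, 0, 0, 0]}}

```text
time: 21.95
position: [496.1, -22.7, 99.3]
eef_rot: [-0.147, 0.722, 0.656, 0.162]
force: [6.2, 23.7, 13.8]
grip_width: 0.151
gripper_force: 78.9
```

Request:
{"method": "servo_tool", "body": {"commands": [0, -0.001, 0, 0, 0, 0, 0, 0, 0, 0, 0, 0, 0, 0]}}

```text
time: 22.15
position: [496.0, -22.8, 99.3]
eef_rot: [-0.148, 0.722, 0.656, 0.162]
force: [8.5, 32.7, 20.0]
grip_width: 0.148
gripper_force: 79.2
```

The collar is seated: the axial force rises while the position stays put at the expected depth. I'm drawing the rod out along the axis.

Request:
{"method": "servo_tool", "body": {"commands": [0, 0.002, 0, 0, 0, 0, 0, 0, 0.003, 0, 0, 0, 0, 0, 0, 0.005, 0, 0, 0, 0, 0, 0, 0.008, 0, 0, 0, 0, 0, 0, 0.008, 0, 0, 0, 0, 0, 0, 0.008, 0, 0, 0, 0, 0, 0, 0.008, 0, 0, 0, 0, 0, 0, 0.008, 0, 0, 0, 0, 0, 0, 0.008, 0, 0, 0, 0, 0, 0, 0.008, 0, 0, 0, 0, 0, 0, 0.008, 0, 0, 0, 0, 0, 0, 0.008, 0, 0, 0, 0, 0, 0, 0.008, 0, 0, 0, 0, 0, 0, 0.01, 0, 0, 0, 0, 0, 0, 0.01, 0, 0, 0, 0, 0, 0, 0.01, 0, 0, 0, 0, 0, 0, 0.01, 0, 0, 0, 0, 0, 0, 0.01, 0, 0, 0, 0, 0, 0, 0, 0, 0, 0, 0, 0]}}

```text
time: 24.05
position: [508.2, 101.4, 157.5]
eef_rot: [-0.145, 0.722, 0.657, 0.16]
force: [0.7, -0.3, -2.6]
grip_width: 0.147
gripper_force: 78.4
```

```bash
python3 - <<'E'
from h import *
grab('side');grab('top')
st();g,t,R,o=rod();print('tip',t.round(1),(R.T@(M-t)).round(1))
for c in('side','top'):
    for l in('rod_tip','rod_collar','push_plate','plate_middle'): pp(l,c,n=2)
E
```

```text
24.15 pos [508.  100.5 157. ] F [ 0.6 -0.4 -2.5] g 0.1499957262901084 78.40319037437439
[[ 0.086  0.995  0.04 ]
 [ 0.902 -0.095  0.42 ]
 [ 0.422  0.    -0.907]]
tip [496.3 -21.9 120.1] [-52.7  -0.3  -0.2]
side pin rod_tip 0.58 [498.4 -19.9 117.3] [272. 209.]
side pin rod_collar 0.62 [502.2  52.9 157.6] [257. 205.]
side pin push_plate 0.84 [ 482.3 -203.9   63.8] [305. 202.]
side pin push_plate 0.32 [ 4.843e+02 -1.434e+02  4.000e-01] [296. 228.]
side pin plate_middle 0.9 [462.1  50.8   7.4] [271. 258.]
side pin plate_middle 0.61 [ 613.9 -159.3    4.3] [261. 216.]
top pin rod_tip 0.6 [ 477.5 -204.9   69.2] [313. 230.]
top pin push_plate 0.74 [ 479.1 -209.6   66.2] [315. 229.]
top pin plate_middle 0.78 [ 444.7 -563.    12.4] [430. 240.]
top pin plate_middle 0.68 [ 613.8 -159.5    3.9] [297. 186.]
```

Request:
{"method": "servo_tool", "body": {"commands": [0, 0, 0, -0.01, 0, -0.109, 0, 0, 0, 0, -0.01, 0, -0.109, 0, 0, 0, 0, -0.01, 0, -0.109, 0, 0, 0, 0, -0.01, 0, -0.109, 0, 0, 0, 0, 0, 0, 0, 0]}}

```text
time: 25.05
position: [507.9, 91.3, 196.5]
eef_rot: [0.002, 0.739, 0.673, 0.0]
force: [0.5, 0.3, -2.2]
grip_width: 0.145
gripper_force: 78.4
```

```bash
python3 - <<'E'
from h import *
print(bp('top',(297.5,184.5),8))
st();g,t,R,o=rod();print('tip',t.round(1),'q',np.round(o['q'],2))
print((R.T@(np.array([615.5,-159.5,108])-t)).round(1))
E
```

```text
[ 617.43676209 -162.03399012    8.        ]
25.05 pos [507.9  91.3 196.5] F [ 0.5  0.3 -2.2] g 0.14525906515910625 78.35644125938416
[[ 0.093  0.996  0.003]
 [ 0.996 -0.093 -0.003]
 [-0.002  0.003 -1.   ]]
tip [496.  -35.1 215.3] q [ 0.06  0.38  1.66 -0.    1.1   0.16]
[-112.5  130.2  108. ]
```

Request:
{"method": "servo_tool", "body": {"commands": [0, -0.0142, 0.0164, 0, 0, 0, 0, 0, -0.0142, 0.0164, 0, 0, 0, 0, 0, -0.0142, 0.0164, 0, 0, 0, 0, 0, -0.0142, 0.0164, 0, 0, 0, 0, 0, -0.0142, 0.0164, 0, 0, 0, 0, 0, -0.0142, 0.0164, 0, 0, 0, 0, 0, -0.0142, 0.0164, 0, 0, 0, 0, 0, -0.0142, 0.0164, 0, 0, 0, 0, 0, 0, 0, 0.018, 0, 0, 0, 0, 0, 0, 0.018, 0, 0, 0, 0, 0, 0, 0.018, 0, 0, 0, 0, 0, 0, 0.018, 0, 0, 0, 0, 0, 0, 0.018, 0, 0, 0, 0, 0, 0, 0.014, 0, 0, 0, 0, 0, 0, 0, 0, 0, 0, 0, 0, 0, 0, 0, 0, 0, 0, 0, 0, 0, 0, 0, 0, 0]}}

```text
invalid input at $.commands: expected a multiple of 7 numbers
```

```bash
python3 - <<'E'
from h import *
A=grab('side');B=grab('top')
st();g,t,R,o=rod();print('tip',t.round(1),'dq',np.abs(o['dq']).max())
for c in('side','top'):
    for l in('rod_tip','rod_collar','rod_grip','push_plate','plate_middle','tin_a','cutting_ring_1','porous_stone_0'): pp(l,c,n=1)
    print(c,px(c,t).round(0))
print((R.T@(np.array([616.2,-160.5,108])-t)).round(1))
cv2.imwrite('pics/c7.png',np.hstack([cv2.resize(i[:,:,::-1],None,fx=4,fy=4,interpolation=cv2.INTER_CUBIC) for i in(A[150:270,215:315],B[150:270,220:320])]))
E
```

```text
25.15 pos [506.7  90.5 194.9] F [ 0.3 -0.5 -2.7] g 0.14660823106891832 78.33485841751099
[[ 0.094  0.996 -0.   ]
 [ 0.996 -0.094  0.003]
 [ 0.003 -0.001 -1.   ]]
tip [494.8 -36.  213. ] dq 0.031051091975427023
side pin rod_tip 0.67 [498.6 -35.9 213.3] [274. 174.]
side pin rod_collar 0.49 [501.   47.2 216.4] [257. 184.]
side pin rod_grip 0.7 [507.6  90.9 213.4] [246. 191.]
side pin push_plate 0.64 [ 478.7 -203.3   65.1] [306. 202.]
side pin plate_middle 0.95 [464.   55.6   2.8] [270. 260.]
side pin tin_a 0.68 [427.6 319.1  -6. ] [227. 324.]
side pin cutting_ring_1 0.87 [509.1 261.9  -4.1] [212. 299.]
side pin porous_stone_0 0.88 [424.7 203.9  -2.4] [254. 295.]
side [275. 175.]
top pin rod_tip 0.53 [496.2 -37.5 215.3] [253. 221.]
top pin rod_collar 0.57 [504.3  49.9 214. ] [219. 218.]
top pin push_plate 0.56 [ 475.4 -206.7   64.9] [314. 230.]
top pin plate_middle 0.95 [ 444.2 -564.8    5.9] [430. 240.]
top pin tin_a 0.59 [421.  318.9   0.9] [141. 249.]
top pin cutting_ring_1 0.66 [ 484.8 -147.5   61.9] [294. 227.]
top pin porous_stone_0 0.68 [423.1 205.3   2. ] [178. 248.]
top [252. 222.]
[-112.8  132.6  104.7]
```

View pics/c7.png

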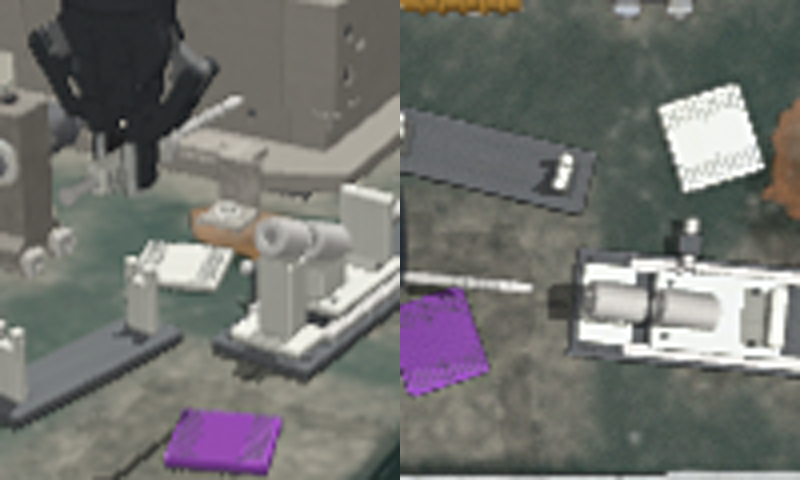

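That call was malformed too (one surplus number) and nothing moved. The picture shows the rod level and clear of the rig, with its tip at top pixel (252,222) and the white plate at (297,185). Sending it again.

Request:
{"method": "servo_tool", "body": {"commands": [0, -0.0141, 0.0166, 0, 0, 0, 0, 0, -0.0141, 0.0166, 0, 0, 0, 0, 0, -0.0141, 0.0166, 0, 0, 0, 0, 0, -0.0141, 0.0166, 0, 0, 0, 0, 0, -0.0141, 0.0166, 0, 0, 0, 0, 0, -0.0141, 0.0166, 0, 0, 0, 0, 0, -0.0141, 0.0166, 0, 0, 0, 0, 0, -0.0141, 0.0166, 0, 0, 0, 0, 0, 0, 0, 0.018, 0, 0, 0, 0, 0, 0, 0.018, 0, 0, 0, 0, 0, 0, 0.018, 0, 0, 0, 0, 0, 0, 0.018, 0, 0, 0, 0, 0, 0, 0.018, 0, 0, 0, 0, 0, 0, 0.014, 0, 0, 0, 0, 0, 0, 0, 0, 0, 0, 0, 0, 0, 0, 0, 0, 0, 0]}}

```text
invalid input at $.commands: expected a multiple of 7 numbers
```

```bash
python3 - <<'E'
from h import *
A=grab('side');B=grab('top')
st();g,t,R,o=rod();print('tip',t.round(1),'dq',np.abs(o['dq']).max())
for c in('side','top'):
    for l in('rod_tip','rod_collar','rod_grip','push_plate','plate_middle'): pp(l,c,n=2)
    print(c,px(c,t).round(0))
print((R.T@(np.array([616.2,-160.5,108])-t)).round(1))
cv2.imwrite('pics/c8.png',np.hstack([cv2.resize(i[:,:,::-1],None,fx=4,fy=4,interpolation=cv2.INTER_CUBIC) for i in(A[150:270,215:315],B[150:270,220:320])]))
E
```

```text
26.05 pos [507.   89.7 195.2] F [ 0.3 -0.1 -1.5] g 0.15060228919963503 78.334139585495
[[ 0.096  0.995  0.   ]
 [ 0.995 -0.096  0.   ]
 [ 0.     0.    -1.   ]]
tip [494.8 -36.7 213.7] dq 0.0014363128834586909
side pin rod_tip 0.53 [497.6 -35.3 212.3] [274. 175.]
side pin rod_collar 0.76 [503.6  44.3 216.1] [257. 183.]
side pin rod_collar 0.26 [608.3  38.8   2.8] [228. 245.]
side pin rod_grip 0.55 [505.7  89.7 211.9] [247. 191.]
side pin push_plate 0.92 [ 480.6 -202.    62.6] [305. 203.]
side pin push_plate 0.3 [425.3 320.2  -2.3] [227. 323.]
side pin plate_middle 0.55 [463.   51.2   6.4] [271. 259.]
side pin plate_middle 0.51 [ 445.9 -559.9    8.7] [355. 181.]
side [275. 174.]
top pin rod_tip 0.48 [494.9 -38.3 217.5] [253. 222.]
top pin rod_collar 0.56 [503.5  47.2 214.8] [220. 219.]
top pin push_plate 0.57 [ 479.7 -205.7   66.7] [313. 229.]
top pin plate_middle 0.93 [ 618.8 -162.3    4.6] [298. 184.]
top pin plate_middle 0.86 [ 446.9 -561.9    9.6] [430. 240.]
top [253. 222.]
[-111.6  132.7  105.7]
```

View pics/c8.png

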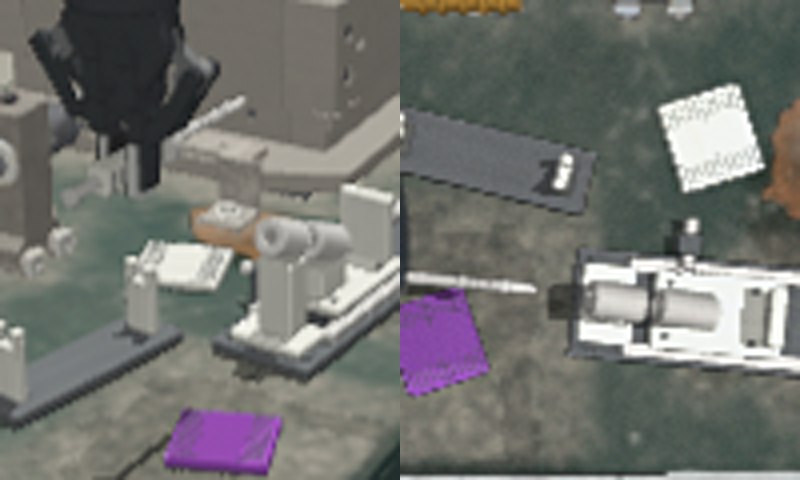

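It was malformed again, so the rod hasn't moved and the picture is unchanged. I'll send it as shorter calls.

Request:
{"method": "servo_tool", "body": {"commands": [0, -0.014, 0.0166, 0, 0, 0, 0, 0, -0.014, 0.0166, 0, 0, 0, 0, 0, -0.014, 0.0166, 0, 0, 0, 0, 0, -0.014, 0.0166, 0, 0, 0, 0, 0, -0.014, 0.0166, 0, 0, 0, 0, 0, -0.014, 0.0166, 0, 0, 0, 0, 0, -0.014, 0.0166, 0, 0, 0, 0, 0, -0.014, 0.0166, 0, 0, 0, 0]}}

```text
time: 27.35
position: [629.0, -35.2, 195.1]
eef_rot: [-0.0, 0.74, 0.672, -0.0]
force: [-0.4, 0.0, -1.6]
grip_width: 0.143
gripper_force: 78.3
```

Request:
{"method": "servo_tool", "body": {"commands": [0, 0, 0, 0.018, 0, 0, 0, 0, 0, 0, 0.018, 0, 0, 0, 0, 0, 0, 0.018, 0, 0, 0, 0, 0, 0, 0.018, 0, 0, 0, 0, 0, 0, 0.018, 0, 0, 0, 0, 0, 0, 0.016, 0, 0, 0, 0, 0, 0, 0, 0, 0, 0, 0, 0, 0, 0, 0, 0, 0, 0, 0, 0, 0, 0, 0, 0]}}

```text
time: 28.25
position: [629.1, -34.6, 90.2]
eef_rot: [0.001, 0.74, 0.672, 0.0]
force: [1.1, -0.6, -0.9]
grip_width: 0.147
gripper_force: 78.3
```

```bash
python3 - <<'E'
from h import *
A=grab('side');B=grab('top')
st();g,t,R,o=rod();print('tip',t.round(1),'dq',np.abs(o['dq']).max())
for c in('side','top'):
    for l in('rod_tip','rod_collar','rod_grip','push_plate','plate_middle'): pp(l,c,n=2)
    print(c,px(c,t).round(0))
print((R.T@(np.array([616.5,-160.5,108])-t)).round(1))
E
```

```text
28.35 pos [629.  -34.6  90.1] F [-0.4 -0.3 -2.3] g 0.14502034794533397 78.34620237350464
[[ 0.096  0.995  0.001]
 [ 0.995 -0.096 -0.   ]
 [-0.     0.001 -1.   ]]
tip [ 616.8 -161.   108.6] dq 0.0036923129857638548
side pin rod_tip 0.71 [ 617.  -159.   104.3] [260. 187.]
side pin rod_tip 0.2 [426.5 323.2  -2.5] [226. 324.]
side pin rod_collar 0.42 [622.3 -79.5 111.4] [245. 194.]
side pin rod_grip 0.71 [630.1 -37.5 105.4] [235. 201.]
side pin push_plate 0.87 [ 482.6 -202.5   65.2] [305. 202.]
side pin plate_middle 0.71 [ 613.9 -159.1    3.5] [261. 216.]
side pin plate_middle 0.63 [ 445.3 -561.5    8.8] [355. 181.]
side [260. 186.]
top pin rod_tip 0.6 [ 617.5 -162.5  111.5] [299. 180.]
top pin push_plate 0.9 [ 479.1 -208.4   66.5] [314. 229.]
top pin plate_middle 0.83 [ 619.8 -161.3    4.6] [297. 184.]
top pin plate_middle 0.8 [ 446.7 -561.5    9.2] [429. 240.]
top [298. 180.]
[ 0.5 -0.4  0.6]
```

The rod is level and still, and both cameras put its tip over the plate middle. The carrier is still at the station, so I'm handing in.

```bash
python3 -c "
from bench import r
print(r.hand_in())"
```

```text
the job is handed in; nothing more can be done
None
```

I pushed the carrier to its station, slid the rod down the guide tube until the collar stopped and drew it out again. I handed the job in at about 28 s with the rod held level and its tip about 100 mm above the middle of the reading plate; the hand-in gave no verdict.

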